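# Turn the square paw-print cast print side up with the spatula

## Task

At the field station's bench a square plaster cast of a paw print has set lying print side down in the low bay of its wooden stand. Pick up the spatula, slide its blade under the square cast and flip the cast over onto the raised deck of the same stand, so that it lies flat there print side up; keep it low over the stand and do not touch it with the gripper. Then stand the spatula back down level on the bench, let go of it, and leave the round cast as it is.

Things in the scene. Friction and masses are not known exactly. Their poses are not given: they have to be found in the camera images.
- spatula_grip (a point): Centre of the spatula's wooden handle: 22 mm wide (x), 76 long (y), 24 high, centre 47 mm above the blade's underside. Steel blade 36 mm wide, 2.5 thick, on the same line, 53 to 143 mm ahead (+y); thin neck 38 to 58 mm ahead. A foot 30 mm wide under the handle's rear end reaches as low as the blade, so it stands level on the bench. 0.16 kg. The blade first points roughly away from the robot.
- cast_center (a point): Centre of the square plaster cast, an off-white slab 90 (x) by 80 (y) by 12 mm (z), about 0.11 kg. The raised paw print is on its -z face, underneath at the start. It lies across the slats in the low bay of its stand, 1 to 7 mm from the wall, aligned with the stand.
- stand: Fixed wooden stand, 92 mm wide (y, away from robot). Origin on the bench, mid-width, at the wall x = 0. Low bay x 0 to 102 mm (robot's right): floor 8 mm high; slats along y at x 0 to 26 and 84 to 94, tops 28 mm high, carry the cast; the channel between is open at both ends for the blade. Deck x -110 to 0 (left): flat top 42 mm high, so a 14 mm wall on which the cast's edge can pivot.
- round_cast_center (a point): Centre of the round plaster cast, a disc of 88 mm diameter, 12 mm thick, print side up on the deck of a second, identical stand about 0.3 m to the left or right of the first. To be left alone.
Things that resemble listed ones, but are neither listed nor needed, are in the scene too. Of the things shaped like the part that bears spatula_grip, the bare steel one is meant. What is shaped like the part that bears cast_center but green is not meant.

How it is judged:
On the way:
1. the square cast is tipped up by more than 30 degrees, resting on the spatula (angle between cast_center's own z axis and vertical above 0.52 rad and contact force between spatula and cast above 0.02 N), for 0.04 s.
At the end, for the whole second after the job is handed in: The square cast lies still, print up, within 10 degrees of flat, on its own stand's deck: centre 8 to 95 mm from the wall, within 35 mm of the middle line, 42 to 56 mm high. The spatula stands still, level within 10 degrees, handle centre 40 to 55 mm high. The round cast moved under 15 mm (angle between cast_center's own z axis and vertical above 2.95 rad and x of cast_center in the frame of stand between -0.095 and -0.008 m and y of cast_center in the frame of stand between -0.035 and 0.035 m and z of cast_center in the frame of stand between 0.042 and 0.056 m and linear speed of each of cast, spatula below 0.02 m/s and angle between spatula_grip's own z axis and vertical below 0.17 rad and height (world z) of spatula_grip between 0.04 and 0.055 m and distance of round_cast_center from where it was at the start of the episode below 0.015 m); the robot touches nothing.
It fails at once if the gripper or arm touches the square cast (contact force between the arm and cast above 0.5 N).
It fails at once if the fingers touch the square cast (contact force between the fingers and cast above 0.5 N).
It fails at once if the square cast is carried or tossed high (centre more than 170 mm above the bench) (height (world z) of cast_center above 0.17 m).
It fails at once if the round cast is shifted by more than 15 mm (distance of round_cast_center from where it was at the start of the episode above 0.015 m).
It also fails if it takes over 51 s, if anything falls off the work surface, if the arm or the gripper's body presses on something with over 40 N, if the wrist force passes 120 N, or if a joint passes its speed limit or range.

## Robot

A 7-joint arm with a two-finger parallel gripper is mounted at the origin on the work surface. World frame = base frame: x ahead of the robot, y to its left, z up, the work surface at z = 0. Lengths are in m, angles in rad, forces in N, time in s.
With the tool pointing down it reaches from about 0.4 to 0.85 m from the base axis. Payload 10.4 kg.
Tool frame: the origin (TCP) lies between the finger pads; the fingertips stand 25 mm ahead of it and the grasp point (between the pads) lies 6 mm ahead of it; x points along the fingers, y is the direction in which the jaws open and shut, and the axes are right-handed (so a half turn about x gives the same grasp; the last joint's range is limited). The gripper opens to 87 mm and grips with 3 to 60 N. Pads are 19 mm wide; open, the fingers measure 117 mm over their backs; the gripper's body (75 mm by 190 mm) begins 51 mm behind the grasp point.
Start: joints at [1.113, 0.332, -0.065, 1.46, 0.022, 1.35, -0.088], TCP at [0.263, -0.567, 0.248] pointing down, gripper open.
Joint ranges: [-2.6, 2.6], [-0.5, 2.12], [-1.47, 1.34], [0.16, 2.42], [-1.27, 4.41], [0.06, 2.06], [-2.6, 2.6]. Speed limits (rad/s): [2.22, 2.22, 2.79, 2.79, 3.14, 3.14, 3.14].

## Interface

Orientations are given as a unit quaternion [x, y, z, w].
In Python, from bench import r gives the robot as it stands.
- The arm moves only by the shell command python3 -m pendant 'ROWS' [FORCE]. ROWS is JSON, a list of rows, each an object with "translation": the shift along the world's x, y, z in cm, a list of three; "angular": the turn, a rotation vector about the world's x, y, z in degrees, a list of three; "hand": the opening, from -1 (shut) to 1 (fully open). In form: [{"translation": [dx, dy, dz], "angular": [wx, wy, wz], "hand": hand}, ...]. A call has 1 to 20 rows; each row shifts and turns the commanded pose from where the row before left it; what a row does not reach is not made up. A row lasts 1/10 s, in which the tool goes at most 50 mm and 8.59 degrees, less where a joint would pass 70% of its speed; a pose out of reach is approached as far as the arm can. A call is refused whole if a number of a shift passes 5 or a number of a turn 8.59, either way. A call with a gripper value outside its range is refused whole. The fingers move at their own pace and stop on an object; FORCE is the grip in N (left out, the last holds). Time passes only in rows, so rows that do not move let the fingers close. It gives the time, the measured TCP pose, the force and the opening at its end, in the units of the state.
- r.read_state(): the state, without advancing time (a new reading comes with each control period).
- r.camera(name): name is "scene" or "top" or "wrist"; returns the picture (384x512x3 uint8, red, green, blue); there is no depth.
- r.camera_info(name): a dict with "fx", "fy", "cx", "cy" (pixels), "distortion" ([k1, k2, p1, p2, k3] as OpenCV has them; the pictures are not rectified), "rvec" (rotation vector, rad) and "tvec" (3), from world to camera coordinates, as OpenCV has them; the wrist camera has in their place "mount" (4x4, takes a point from camera to tool coordinates, whose origin is the TCP and whose axes are the tool frame's). Camera axes: x right, y down, z forward; pixel columns grow to the right and rows downward; lengths in m; the calibration is good to about 2 mm. A picture is of the moment at which its call begins: read the wrist's pose just before it. camera_info takes no time and is no camera call.
- r.close_job(): hands the job in, once; it reports no verdict.
Trained networks look in the newest picture that a camera, given by its name, has taken for a name from the list of things; names that differ only in an ending like _2 or _b are one class to them, and where a whole thing is asked for, a point or a joint stands for the part that bears it (a point fixed in the world has none). Each returns a list of dicts, best first, with "confidence" (0 to 1); they miss things now and then, are a little off and sometimes report something else, mostly with a low value. They report only what shows in the picture. A call takes as long as a camera call. They do not tell look-alikes from the thing itself.
- r.find_in(camera, name): "point" ([row, column] in pixels, amid what is visible of it).
- r.mark_of(camera, name): "point" ([row, column] in pixels: a listed point, or the origin of a listed thing).
The state is a dict: "time": time; "joint_positions": joint angles; "joint_vel": joint speeds; "joint_torque": joint torques, N m; "ee_pos": TCP position; "eef_rot": TCP orientation; "ft_force": force on the tool from outside, world axes, zero at the start; "torque": the same for the moment, N m; "width": finger opening in m.
Only numpy, scipy, OpenCV 4.12 (cv2) and the standard library are available. Lean on these libraries where they do the work, as an engineer would, in place of code of your own. Each camera call takes 0.05 s, during which the arm holds its last target.

## Working session

There is one attempt and no reset: what is moved stays moved. The work goes in short steps, Python scripts to look and compute and a shell command to move; the robot and the scene stay as the last step left them, time stands still between calls to the robot, and variables do not carry over. Pictures are saved under pics/ and viewed, and the job is handed in when it is done.

```bash
ls; mkdir -p pics
python3 - <<'E'
from bench import r
import cv2
for n in ("scene","top","wrist"):
    im=r.camera(n); cv2.imwrite(f"pics/{n}0.png",im[:,:,::-1])
    i=r.camera_info(n); print(n,{k:(v if not hasattr(v,'round') or isinstance(v,float) else v.round(4).tolist()) for k,v in i.items()})
    for t in ("spatula_grip","cast_center","stand","round_cast_center"):
        print(t,[( [round(float(a)) for a in d["point"]],round(float(d["confidence"]),2)) for d in r.mark_of(n,t)])
print(r.read_state())
E
```

```text
pics
scene {'fx': 388.4600588259918, 'fy': 388.4600588259918, 'cx': 260.2798022912507, 'cy': 191.17666722053198, 'distortion': [-0.0494, 0.0, 0.0, 0.0, 0.0], 'rvec': [1.4751, 2.3463, -0.646], 'tvec': [0.2558, -0.2979, 1.407]}
spatula_grip [([116, 209], 0.96), ([162, 181], 0.9)]
cast_center [([246, 213], 0.85), ([226, 295], 0.64)]
stand [([251, 230], 0.64)]
round_cast_center [([291, 343], 0.69)]
top {'fx': 405.78401365277, 'fy': 405.78401365277, 'cx': 261.1444073864978, 'cy': 195.89561364570483, 'distortion': [0.0492, 0.0, 0.0, 0.0, 0.0], 'rvec': [2.1827, -2.1387, 0.1519], 'tvec': [-0.0668, 0.4602, 1.113]}
spatula_grip [([194, 361], 0.75), ([277, 371], 0.58)]
cast_center [([131, 288], 0.6), ([186, 224], 0.59)]
stand [([132, 268], 0.94)]
round_cast_center [([132, 152], 0.97)]
wrist {'fx': 329.1383448666211, 'fy': 329.1383448666211, 'cx': 256.8316575438151, 'cy': 186.16010072898604, 'distortion': [-0.0912, 0.0, 0.0, 0.0, 0.0], 'mount': [[0.0002, -0.296, 0.9552, -0.137], [1.0, 0.0001, -0.0002, -0.0006], [-0.0, 0.9552, 0.296, -0.0817], [0.0, 0.0, 0.0, 1.0]]}
spatula_grip [([101, 62], 0.86)]
cast_center []
stand []
round_cast_center []
{'time': 0.75, 'joint_positions': array([ 1.11342768,  0.33214201, -0.06470322,  1.46007133,  0.02157246,
        1.34991147, -0.08854836]), 'joint_vel': array([-0.00045946,  0.00169127, -0.00068853,  0.00015048,  0.0020484 ,
        0.00033377, -0.00201253]), 'joint_torque': array([ 1.89061357e-04, -6.22959852e+01,  2.47608963e-02, -3.90086961e+01,
       -6.11349475e-02,  3.14828334e-02,  2.27949226e-05]), 'ee_pos': array([ 0.26328843, -0.56686786,  0.24762547]), 'eef_rot': array([ 0.690498  ,  0.15243819, -0.69043937,  0.15254046]), 'ft_force': array([-0.1362929 ,  0.33168314,  0.12128967]), 'torque': array([-0.00856962,  0.00883682, -0.03187056]), 'width': 0.08681661091970584}
```

View pics/scene0.png

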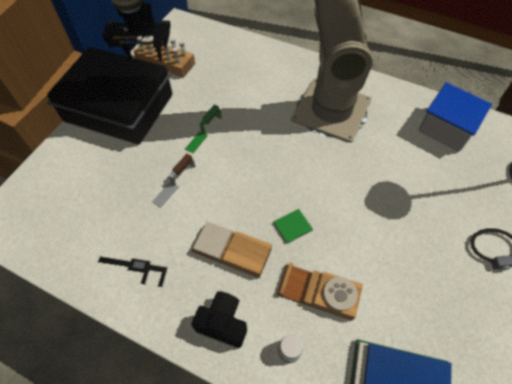

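View pics/top0.png

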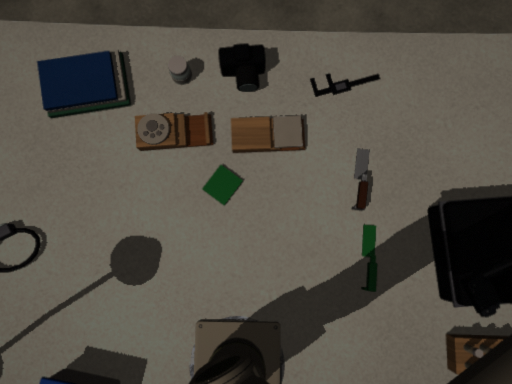

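View pics/wrist0.png

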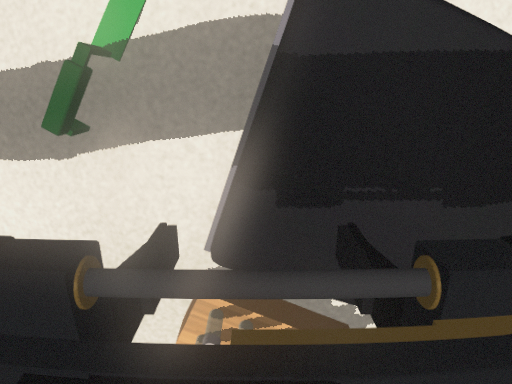

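The top view shows the steel spatula with its brown handle at (row 194, col 361) and its blade towards (163, 362). The square cast is in the bay at (131, 288), the wall is near col 272, and the deck is to its left. The round cast is at (128, 154), and the green decoys are at (186, 224) and (277, 371).

```bash
cat > h.py <<'E'
import numpy as np, cv2
from scipy.spatial.transform import Rotation as R
from bench import r
def cam(name,st=None):
    i=r.camera_info(name)
    K=np.array([[i["fx"],0,i["cx"]],[0,i["fy"],i["cy"]],[0,0,1]]);D=np.array(i["distortion"],float)
    if "mount" in i:
        M=np.array(i["mount"]); T=np.eye(4); T[:3,:3]=R.from_quat(st["eef_rot"]).as_matrix(); T[:3,3]=st["ee_pos"]
        W=np.linalg.inv(T@M); return K,D,W[:3,:3],W[:3,3]
    return K,D,cv2.Rodrigues(np.array(i["rvec"],float))[0],np.array(i["tvec"],float).ravel()
def onz(c,rc,z):
    K,D,Rm,t=c
    u=cv2.undistortPoints(np.array([[[rc[1],rc[0]]]],float),K,D)[0,0]
    d=Rm.T@np.array([u[0],u[1],1]); o=-Rm.T@t
    return o+d*(z-o[2])/d[2]
def proj(c,P):
    K,D,Rm,t=c
    p=cv2.projectPoints(np.array(P,float).reshape(-1,1,3),cv2.Rodrigues(Rm)[0],t,K,D)[0][:,0]
    return p[:,::-1] # row,col
def stand_pts(x,y,yaw,pts): # stand frame: x->world -y (yaw=0), y-> world +x
    a=yaw-np.pi/2; pts=np.array(pts,float)
    Rm=R.from_euler('z',a).as_matrix()
    return pts@Rm.T+np.array([x,y,0])
E
python3 - <<'E'
from h import *
t=cam("top");s=cam("scene")
for n,z,a,b in (("grip",.047,(194,361),(162,181)),("cast",.034,(131,288),(246,213)),("stand",0,(132,268),(251,230)),("stand42",.042,(132,272),(251,230)),("round",.048,(128.5,154),(292,343))):
    print(n,onz(t,a,z).round(3),onz(s,b,z).round(3))
for n in ("scene","top"):
    im=cv2.imread(f"pics/{n}0.png")
    x,y,w,h=((90,80,280,250) if n=="scene" else (120,90,270,130))
    c=im[y:y+h,x:x+w]; f=2.9 if n=="top" else 2.4
    cv2.imwrite(f"pics/{n}0c.png",cv2.resize(c,None,fx=f,fy=f,interpolation=cv2.INTER_CUBIC))
E
```

```text
grip [ 0.47  -0.334  0.047] [ 0.464 -0.34   0.047]
cast [ 0.65  -0.131  0.034] [ 0.665 -0.114  0.034]
stand [ 0.656 -0.074  0.   ] [ 0.646 -0.072  0.   ]
stand42 [ 0.644 -0.085  0.042] [ 0.66  -0.062  0.042]
round [0.644 0.247 0.048] [0.636 0.26  0.048]
```

View pics/top0c.png

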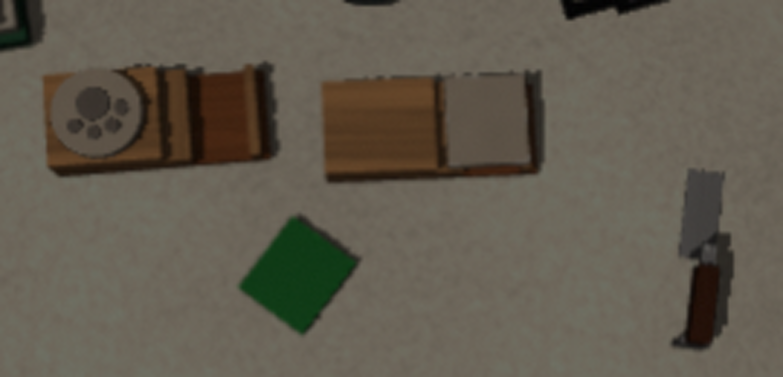

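Run:
```python
from h import *
st=r.read_state(); M=R.from_quat(st["eef_rot"]); print(M.as_matrix().round(3))
```

```text
[[ 0.     0.421 -0.907]
 [-0.    -0.907 -0.421]
 [-1.     0.    -0.   ]]
```

```bash
python3 -m pendant '[{"translation":[3,3.7,0],"angular":[0,0,-4.15],"hand":1},{"translation":[3,3.7,0],"angular":[0,0,-4.15],"hand":1},{"translation":[3,3.7,0],"angular":[0,0,-4.15],"hand":1},{"translation":[3,3.7,0],"angular":[0,0,-4.15],"hand":1},{"translation":[3,3.7,0],"angular":[0,0,-4.15],"hand":1},{"translation":[3,3.7,0],"angular":[0,0,-4.15],"hand":1},{"translation":[0,0,0],"angular":[0,0,0],"hand":1}]'
cat > look.py <<'E'
import sys
from h import *
st=r.read_state(); im=r.camera("wrist"); cv2.imwrite(f"pics/{sys.argv[1]}.png",im[:,:,::-1])
np.savez("last.npz",p=st["ee_pos"],q=st["eef_rot"])
c=cam("wrist",st); print(st["ee_pos"].round(4),R.from_quat(st["eef_rot"]).as_matrix().round(3).tolist(),round(st["time"],2))
for n in sys.argv[2:]:
    n,z=n.split(":")
    for d in r.mark_of("wrist",n): print(n,np.round(d["point"],1),round(d["confidence"],2),onz(c,d["point"],float(z)).round(4))
E
python3 look.py w1 spatula_grip:0.047
```

```text
time: 1.45
ee_pos: [0.4482, -0.3381, 0.2479]
eef_rot: [0.708, 0.003, -0.706, 0.002]
ft_force: [-0.1, -1.1, 0.0]
width: 0.0871
[ 0.4482 -0.3381  0.2479] [[0.002, 0.008, -1.0], [0.002, -1.0, -0.008], [-1.0, -0.002, -0.002]] 1.45
spatula_grip [150.4 253.8] 0.78 [ 0.4643 -0.3338  0.047 ]
spatula_grip [324.2 268.8] 0.74 [ 0.2439 -0.3538  0.047 ]
```

View pics/w1.png

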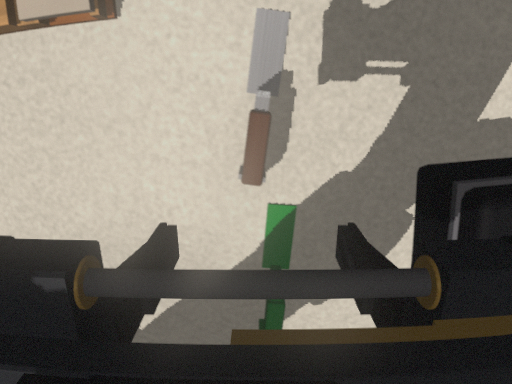

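Run:
```python
from h import *
from scipy.optimize import least_squares
d=np.load("last.npz"); c=cam("wrist",dict(ee_pos=d["p"],eef_rot=d["q"]))
# local spatula coords (x right, y ahead), z world
L=np.array([[-.018,.143,.0025],[.018,.143,.0025],[.018,.053,.0025],[-.018,.053,.0025],[-.011,.038,.059],[.011,.038,.059],[-.011,-.038,.059],[.011,-.038,.059]])
px=np.array([[8,257],[12,290],[98,278],[92,247],[111,248],[113,270],[183,242],[186,264]],float)
def f(p):
    ca,sa=np.cos(p[2]),np.sin(p[2]) # y axis dir = (ca,sa) world; x axis = (sa,-ca)
    W=np.c_[p[0]+L[:,1]*ca+L[:,0]*sa,p[1]+L[:,1]*sa-L[:,0]*ca,L[:,2]]
    return (proj(c,W)-px).ravel()
s=least_squares(f,[.465,-.334,0]); print(s.x,np.degrees(s.x[2]),s.fun.reshape(-1,2).round(1))
```

```text
[ 0.46726122 -0.33641802 -0.11561001] -6.623965908626423 [[-0.5 -0.8]
 [ 0.  -0.5]
 [-1.5  0. ]
 [ 0.5 -0.6]
 [-0.8  1.8]
 [ 0.   2.2]
 [ 1.4 -0.8]
 [ 1.  -1.7]]
```

```bash
python3 - <<'E'
from h import *
t=cam("top")
for z in (0,.06,.1,.15): print(z,onz(t,(208,430),z).round(3),onz(t,(300,442),z).round(3))
E
python3 -m pendant '[{"translation":[1.83,0.21,0],"angular":[0,0,-7.0],"hand":1},{"translation":[0,0,-5],"angular":[0,0,0],"hand":1},{"translation":[0,0,-5],"angular":[0,0,0],"hand":1},{"translation":[0,0,0],"angular":[0,0,0],"hand":1}]'
python3 look.py w2 spatula_grip:0.047
```

```text
0 [ 0.441 -0.543  0.   ] [ 0.184 -0.566  0.   ]
0.06 [ 0.434 -0.518  0.06 ] [ 0.191 -0.539  0.06 ]
0.1 [ 0.43  -0.501  0.1  ] [ 0.195 -0.522  0.1  ]
0.15 [ 0.424 -0.479  0.15 ] [ 0.201 -0.499  0.15 ]
time: 1.95
ee_pos: [0.4571, -0.3421, 0.1413]
eef_rot: [-0.702, 0.042, 0.709, 0.045]
ft_force: [-0.7, 0.4, -0.1]
width: 0.0869
[ 0.4571 -0.3421  0.1413] [[-0.01, -0.123, -0.992], [0.006, -0.992, 0.123], [-1.0, -0.005, 0.01]] 1.95
spatula_grip [186.3 247.1] 0.82 [ 0.4667 -0.3351  0.047 ]
```

View pics/w2.png

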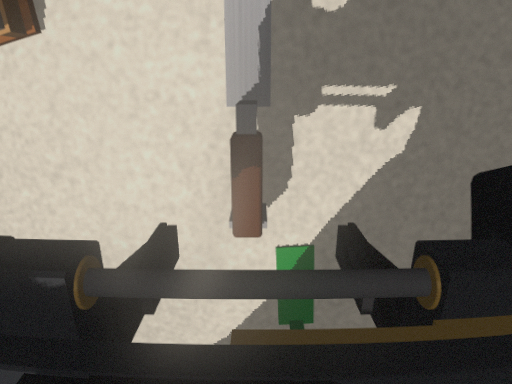

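```bash
python3 -m pendant '[{"translation":[0.95,0.65,0],"angular":[0,0,0],"hand":1},{"translation":[0,0,-2],"angular":[0,0,0],"hand":1},{"translation":[0,0,-2],"angular":[0,0,0],"hand":1},{"translation":[0,0,-2],"angular":[0,0,0],"hand":1},{"translation":[0,0,-2],"angular":[0,0,0],"hand":1},{"translation":[0,0,0],"angular":[0,0,0],"hand":1},{"translation":[0,0,0],"angular":[0,0,0],"hand":1}]'
python3 look.py w3 spatula_grip:0.047
```

```text
time: 2.75
ee_pos: [0.4726, -0.3367, 0.0698]
eef_rot: [0.707, -0.043, -0.705, -0.043]
ft_force: [0.9, 1.1, 1.5]
width: 0.087
[ 0.4726 -0.3367  0.0698] [[0.002, -0.121, -0.993], [-0.001, -0.993, 0.121], [-1.0, 0.001, -0.003]] 2.75
spatula_grip [249.2 255.8] 0.84 [ 0.4689 -0.3352  0.047 ]
```

View pics/w3.png

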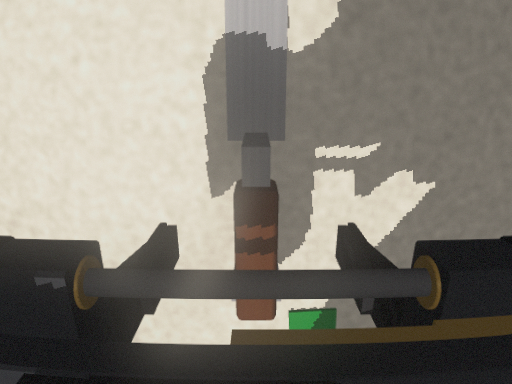

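```bash
python3 -m pendant '[{"translation":[-0.5,0,-0.8],"angular":[0,0,0],"hand":1},{"translation":[0,0,-0.8],"angular":[0,0,0],"hand":1},{"translation":[0,0,0],"angular":[0,0,0],"hand":1},{"translation":[0,0,0],"angular":[0,0,0],"hand":1},{"translation":[0,0,0],"angular":[0,0,0],"hand":-1},{"translation":[0,0,0],"angular":[0,0,0],"hand":-1},{"translation":[0,0,0],"angular":[0,0,0],"hand":-1},{"translation":[0,0,0],"angular":[0,0,0],"hand":-1},{"translation":[0,0,0],"angular":[0,0,0],"hand":-1},{"translation":[0,0,0],"angular":[0,0,0],"hand":-1}]' 60
```

```text
time: 3.85
ee_pos: [0.4661, -0.3363, 0.0516]
eef_rot: [0.706, -0.043, -0.706, -0.043]
ft_force: [0.5, -0.2, 0.1]
width: 0.0473
```

```bash
python3 -m pendant '[{"translation":[0,0,0],"angular":[0,0,0],"hand":-1},{"translation":[0,0,0],"angular":[0,0,0],"hand":-1},{"translation":[0,0,0],"angular":[0,0,0],"hand":-1},{"translation":[0,0,0],"angular":[0,0,0],"hand":-1},{"translation":[0,0,0],"angular":[0,0,0],"hand":-1}]' 60
python3 -c "
from bench import r
s=r.read_state();print(s['ee_pos'],s['eef_rot'])"
```

```text
time: 4.35
ee_pos: [0.4661, -0.3362, 0.0516]
eef_rot: [-0.706, 0.043, 0.706, 0.043]
ft_force: [0.2, -0.1, -0.5]
width: 0.0216
[ 0.46609649 -0.33621594  0.05155054] [-0.70579092  0.04309823  0.70579539  0.04306506]
```

```bash
python3 -m pendant '[{"translation":[0,0,3],"angular":[0,0,0],"hand":-1},{"translation":[0,0,4],"angular":[0,0,0],"hand":-1},{"translation":[0,0,4],"angular":[0,0,0],"hand":-1},{"translation":[0,0,4],"angular":[0,0,0],"hand":-1},{"translation":[0,0,4],"angular":[0,0,2],"hand":-1},{"translation":[0.7,3,0],"angular":[0,0,2],"hand":-1},{"translation":[0.7,3,0],"angular":[0,0,2],"hand":-1},{"translation":[0.7,3,0],"angular":[0,0,1],"hand":-1},{"translation":[0.7,3,0],"angular":[0,0,0],"hand":-1},{"translation":[0.7,3,0],"angular":[0,0,0],"hand":-1},{"translation":[0.7,3,0],"angular":[0,0,0],"hand":-1},{"translation":[0,0,0],"angular":[0,0,0],"hand":-1},{"translation":[0,0,0],"angular":[0,0,0],"hand":-1}]' 60
python3 look.py w4 cast_center:0.034 stand:0
```

```text
time: 5.65
ee_pos: [0.5076, -0.154, 0.2401]
eef_rot: [-0.706, -0.002, 0.708, -0.001]
ft_force: [-0.1, 0.1, -1.6]
width: 0.0215
[ 0.5076 -0.154   0.2401] [[-0.002, 0.004, -1.0], [0.001, -1.0, -0.004], [-1.0, -0.001, 0.002]] 5.65
cast_center [ 20.2 229.7] 0.64 [ 0.6496 -0.1265  0.034 ]
cast_center [168.4  82. ] 0.59 [0.5018 0.0398 0.034 ]
stand [ 32.4 183.4] 0.73 [ 0.6437 -0.0739  0.    ]
```

View pics/w4.png

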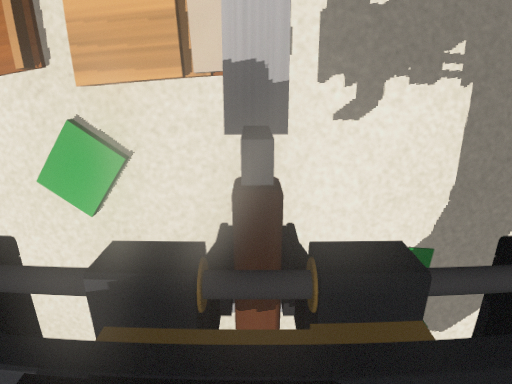

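```bash
python3 -m pendant '[{"translation":[3.3,-2.5,0.5],"angular":[0,0,0],"hand":-1},{"translation":[3.3,-2.5,0.5],"angular":[0,0,0],"hand":-1},{"translation":[1,-2,0.5],"angular":[0,0,0],"hand":-1},{"translation":[0,0,0],"angular":[0,0,0],"hand":-1},{"translation":[0,0,0],"angular":[0,0,0],"hand":-1}]' 60
python3 look.py w5 cast_center:0.034 stand:0
```

```text
time: 6.3
ee_pos: [0.5836, -0.2269, 0.2557]
eef_rot: [-0.707, 0.0, 0.708, 0.001]
ft_force: [-0.1, 0.2, -2.1]
width: 0.0214
[ 0.5836 -0.2269  0.2557] [[-0.001, -0.001, -1.0], [0.001, -1.0, 0.001], [-1.0, -0.001, 0.001]] 6.3
cast_center [100.4 161.2] 0.87 [ 0.6498 -0.1239  0.034 ]
cast_center [221.1  44.1] 0.59 [0.5086 0.0368 0.034 ]
stand [105.5 131.4] 0.64 [ 0.6431 -0.0779  0.    ]
```

View pics/w5.png

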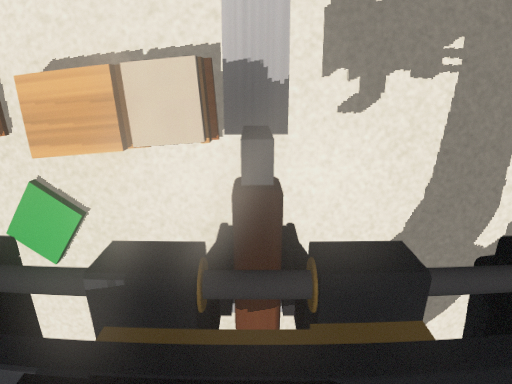

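Run:
```python
import cv2
im=cv2.imread("pics/w5.png")[40:170,5:230]
cv2.imwrite("pics/w5c.png",cv2.resize(im,None,fx=3.5,fy=3.5,interpolation=cv2.INTER_CUBIC))
```

```text
(no output)
```

View pics/w5c.png

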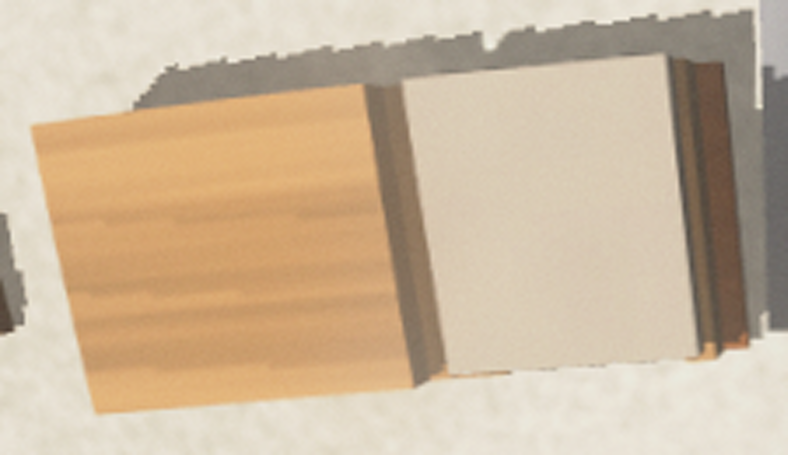

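```bash
cat > fit.py <<'E'
from h import *
from scipy.optimize import least_squares
d=np.load("last.npz"); c=cam("wrist",dict(ee_pos=d["p"],eef_rot=d["q"]))
def px(l): return np.array([[40+y/3.5,5+x/3.5] for x,y in l])-0.3
D=px([(32,126),(363,84),(413,387),(97,413)]);C=px([(402,79),(666,54),(697,355),(450,374)])
LD=[(-.11,.046,.042),(0,.046,.042),(0,-.046,.042),(-.11,-.046,.042)]
LC=[(-.045,.04,.04),(.045,.04,.04),(.045,-.04,.04),(-.045,-.04,.04)]
for n,L,P in(("stand",LD,D),("cast",LC,C)):
    s=least_squares(lambda p:(proj(c,stand_pts(p[0],p[1],p[2],L))-P).ravel(),[.65,-.1,0]); print(n,s.x.round(4),np.degrees(s.x[2]).round(2),s.fun.reshape(-1,2).round(1).tolist())
E
python3 fit.py
```

```text
stand [ 0.6429 -0.0765  0.0661] 3.79 [[-0.4, -0.5], [-0.3, 0.2], [0.4, 0.5], [0.5, -0.3]]
cast [ 0.6483 -0.1267  0.0717] 4.11 [[4.8, -4.8], [3.4, 5.2], [-4.8, 4.9], [-3.6, -5.6]]
```

```bash
cat >> fit.py <<'E'
LC=[(-.04,.045,.04),(.04,.045,.04),(.04,-.045,.04),(-.04,-.045,.04)]
s=least_squares(lambda p:(proj(c,stand_pts(p[0],p[1],p[2],L2(p)))-C).ravel(),[.65,-.1,0]) if 0 else least_squares(lambda p:(proj(c,stand_pts(p[0],p[1],p[2],LC))-C).ravel(),[.65,-.1,0])
print(s.x.round(4),np.degrees(s.x[2]).round(2),s.fun.reshape(-1,2).round(1).tolist())
s=least_squares(lambda p:(proj(c,stand_pts(p[0],p[1],p[2],np.array(LC)*[p[3],p[4],1]))-C).ravel(),[.65,-.1,0,1,1]); print(s.x[3:]*[80,90],s.x)
a=np.array([.6429,-.0765,0]); v=R.from_euler('z',0.0661-np.pi/2).inv().apply(np.r_[s.x[:2],0]-a); print("cast in stand",v)
t=cam("top")
E
python3 fit.py
```

```text
stand [ 0.6429 -0.0765  0.0661] 3.79 [[-0.4, -0.5], [-0.3, 0.2], [0.4, 0.5], [0.5, -0.3]]
cast [ 0.6483 -0.1267  0.0717] 4.11 [[4.8, -4.8], [3.4, 5.2], [-4.8, 4.9], [-3.6, -5.6]]
[ 0.6479 -0.1269  0.0656] 3.76 [[-0.5, -0.5], [-0.7, 0.3], [0.8, 0.8], [0.6, -0.6]]
[78.887537   88.63086474] [ 0.64802678 -0.12689486  0.06568855  0.98609421  0.98478739]
cast in stand [0.05062344 0.00178691 0.        ]
```

The stand's wall point is at (0.643, −0.0765) with a yaw of 3.8°, and the cast spans about 10.6 to 90.6 mm from the wall. I'll move in front of the channel and test the roll in free air first.

```bash
python3 -m pendant '[{"translation":[-2.8,1.6,0],"angular":[0,0,1.3],"hand":-1},{"translation":[-2.8,1.6,0],"angular":[0,0,1.3],"hand":-1},{"translation":[-2.8,1.6,0],"angular":[0,0,1.2],"hand":-1},{"translation":[-2.8,1.6,0],"angular":[0,0,0],"hand":-1},{"translation":[-2.5,1.3,0],"angular":[0,0,0],"hand":-1},{"translation":[0,0,0],"angular":[0,0,0],"hand":-1}]' 60
python3 -m pendant '[{"translation":[0.5,0,0],"angular":[-6,0,0],"hand":-1},{"translation":[0.5,0,0],"angular":[-6,0,0],"hand":-1},{"translation":[0.5,0,0],"angular":[-6,0,0],"hand":-1},{"translation":[0.5,0,0],"angular":[-6,0,0],"hand":-1},{"translation":[0.5,0,0],"angular":[-6,0,0],"hand":-1},{"translation":[0.5,0,0],"angular":[-6,0,0],"hand":-1},{"translation":[0.5,0,-1],"angular":[-6,0,0],"hand":-1},{"translation":[0.5,0,-1],"angular":[-6,0,0],"hand":-1},{"translation":[0.5,0,-1],"angular":[-6,0,0],"hand":-1},{"translation":[0.5,0,-1],"angular":[-6,0,0],"hand":-1},{"translation":[0,0,0],"angular":[0,0,0],"hand":-1},{"translation":[0,0,0],"angular":[0,0,0],"hand":-1}]' 60
python3 - <<'E'
from h import *
s=r.read_state(); print(s["ee_pos"].round(4),R.from_quat(s["eef_rot"]).as_matrix().round(3).tolist(),s["joint_positions"].round(2))
im=r.camera("scene"); cv2.imwrite("pics/s1.png",im[:,:,::-1])
E
```

```text
time: 7.05
ee_pos: [0.4446, -0.1474, 0.2571]
eef_rot: [-0.707, -0.024, 0.707, -0.025]
ft_force: [-0.4, 0.2, -1.1]
width: 0.0215
time: 8.25
ee_pos: [0.4972, -0.1487, 0.2161]
eef_rot: [-0.601, 0.332, 0.625, -0.373]
ft_force: [-0.1, -0.5, -0.7]
width: 0.0211
[ 0.4972 -0.1487  0.2161] [[0.0, 0.068, -0.998], [-0.865, -0.501, -0.034], [-0.503, 0.863, 0.059]] [ 0.14  0.35 -0.56  1.93  1.07  1.62 -2.31]
```

View pics/s1.png

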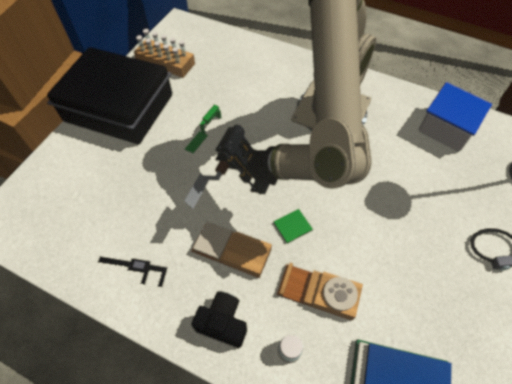

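```bash
python3 -m pendant '[{"translation":[1.6,2.4,-1],"angular":[0,0,0],"hand":-1},{"translation":[1.6,2.4,-1],"angular":[0,0,0],"hand":-1},{"translation":[1.6,2.4,-1],"angular":[0,0,0],"hand":-1},{"translation":[0,0,-2],"angular":[0,0,0],"hand":-1},{"translation":[0,0,-2],"angular":[0,0,0],"hand":-1},{"translation":[0,0,-1],"angular":[0,0,0],"hand":-1},{"translation":[0,0,0],"angular":[0,0,0],"hand":-1},{"translation":[0,0,0],"angular":[0,0,0],"hand":-1}]' 60
python3 - <<'E'
from h import *
s=r.read_state(); print(s["ee_pos"].round(4),R.from_quat(s["eef_rot"]).as_matrix().round(3).tolist(),s["joint_positions"].round(2))
im=r.camera("scene"); cv2.imwrite("pics/s2.png",im[80:330,120:400,::-1])
E
```

```text
time: 9.1
ee_pos: [0.5455, -0.0777, 0.138]
eef_rot: [-0.601, 0.333, 0.624, -0.373]
ft_force: [0.4, -1.1, -1.9]
width: 0.0213
[ 0.5455 -0.0777  0.138 ] [[0.0, 0.064, -0.998], [-0.866, -0.499, -0.032], [-0.5, 0.864, 0.056]] [ 0.01  0.61 -0.55  1.78  1.11  1.69 -2.47]
```

View pics/s2.png

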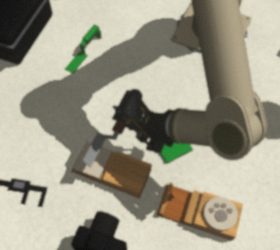

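```bash
python3 -m pendant '[{"translation":[0,0,-2],"angular":[0,0,0],"hand":-1},{"translation":[0,0,-2],"angular":[0,0,0],"hand":-1},{"translation":[0,0,0],"angular":[0,0,0],"hand":-1},{"translation":[0,0,0],"angular":[0,0,0],"hand":-1}]' 60
python3 -c "
from bench import r
print(r.read_state()['joint_positions'].round(3))"
python3 -m pendant '[{"translation":[0,0.6,0],"angular":[-3,0,0],"hand":-1},{"translation":[0,0.6,0],"angular":[-3,0,0],"hand":-1},{"translation":[0,0,0],"angular":[0,0,0],"hand":-1},{"translation":[0,0,0],"angular":[0,0,0],"hand":-1}]' 60
python3 - <<'E'
from h import *
s=r.read_state(); print(s["ee_pos"].round(4),R.from_quat(s["eef_rot"]).as_matrix().round(3).tolist(),s["joint_positions"].round(3))
E
```

```text
time: 9.55
ee_pos: [0.5454, -0.0772, 0.0977]
eef_rot: [-0.6, 0.333, 0.624, -0.374]
ft_force: [0.4, 0.2, -0.4]
width: 0.0216
[-0.008  0.678 -0.534  1.784  1.134  1.659 -2.528]
time: 9.95
ee_pos: [0.5456, -0.065, 0.0974]
eef_rot: [-0.581, 0.365, 0.605, -0.404]
ft_force: [0.3, 0.1, -1.7]
width: 0.0213
[ 0.5456 -0.065   0.0974] [[0.001, 0.066, -0.998], [-0.913, -0.407, -0.028], [-0.408, 0.911, 0.06]] [-0.093  0.736 -0.485  1.757  1.157  1.738 -2.572]
```

```bash
python3 -m pendant '[{"translation":[0,1,1],"angular":[0,0,0],"hand":-1},{"translation":[0,1,1],"angular":[0,0,0],"hand":-1},{"translation":[0,1,0],"angular":[0,0,0],"hand":-1},{"translation":[0,1,0],"angular":[0,0,0],"hand":-1},{"translation":[0,0,0],"angular":[0,0,0],"hand":-1}]' 60
python3 - <<'E'
from h import *
s=r.read_state(); print(s["ee_pos"].round(4),R.from_quat(s["eef_rot"]).as_matrix().round(3).tolist(),s["joint_positions"].round(3))
E
```

```text
time: 10.45
ee_pos: [0.5452, -0.0232, 0.1163]
eef_rot: [-0.581, 0.364, 0.605, -0.405]
ft_force: [-0.6, -0.3, -1.6]
width: 0.0214
[ 0.5452 -0.0232  0.1163] [[0.002, 0.068, -0.998], [-0.913, -0.407, -0.029], [-0.408, 0.911, 0.061]] [-0.148  0.732 -0.503  1.71   1.116  1.799 -2.563]
```

```bash
python3 -m pendant '[{"translation":[-1,-1,3],"angular":[0,0,0],"hand":-1},{"translation":[-2,-1.5,3],"angular":[0,0,0],"hand":-1},{"translation":[-2,-2,2],"angular":[6,0,0],"hand":-1},{"translation":[-2,-2,0],"angular":[6,0,0],"hand":-1},{"translation":[-2,-2,0],"angular":[6,0,0],"hand":-1},{"translation":[0,-2,0],"angular":[6,0,0],"hand":-1},{"translation":[0,-2,0],"angular":[6,0,0],"hand":-1},{"translation":[0,0,0],"angular":[6,0,0],"hand":-1},{"translation":[0,0,0],"angular":[6,0,0],"hand":-1},{"translation":[0,0,0],"angular":[6,0,0],"hand":-1},{"translation":[0,0,0],"angular":[6,0,0],"hand":-1},{"translation":[0,0,0],"angular":[6,0,0],"hand":-1},{"translation":[0,0,0],"angular":[6,0,0],"hand":-1},{"translation":[0,0,0],"angular":[0,0,0],"hand":-1},{"translation":[0,0,0],"angular":[0,0,0],"hand":-1}]' 60
python3 look.py w6
```

```text
time: 11.95
ee_pos: [0.4545, -0.1506, 0.196]
eef_rot: [-0.706, -0.022, 0.707, -0.024]
ft_force: [0.0, -0.3, -1.9]
width: 0.0214
[ 0.4545 -0.1506  0.196 ] [[-0.002, 0.065, -0.998], [-0.002, -0.998, -0.065], [-1.0, 0.002, 0.002]] 11.95
```

View pics/w6.png

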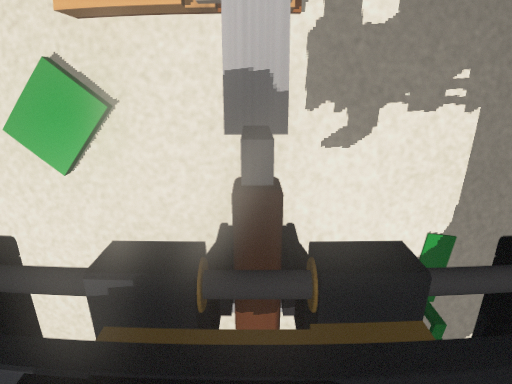

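```bash
python3 -m pendant '[{"translation":[-1.5,0,0],"angular":[0,0,0.1],"hand":-1},{"translation":[0,0,-3.5],"angular":[0,0,0],"hand":-1},{"translation":[0,0,-3.5],"angular":[0,0,0],"hand":-1},{"translation":[0,0,-3.4],"angular":[0,0,0],"hand":-1},{"translation":[0,0,-2.5],"angular":[0,0,0],"hand":-1},{"translation":[0,0,0],"angular":[0,0,0],"hand":-1},{"translation":[0,0,0],"angular":[0,0,0],"hand":-1}]' 60
python3 look.py w7 cast_center:.034 stand:0
```

```text
time: 12.7
ee_pos: [0.4404, -0.1492, 0.0681]
eef_rot: [-0.707, -0.025, 0.707, -0.025]
ft_force: [-0.0, 0.3, -1.7]
width: 0.0211
[ 0.4404 -0.1492  0.0681] [[-0.0, 0.071, -0.998], [-0.001, -0.998, -0.071], [-1.0, 0.001, 0.0]] 12.7
```

View pics/w7.png

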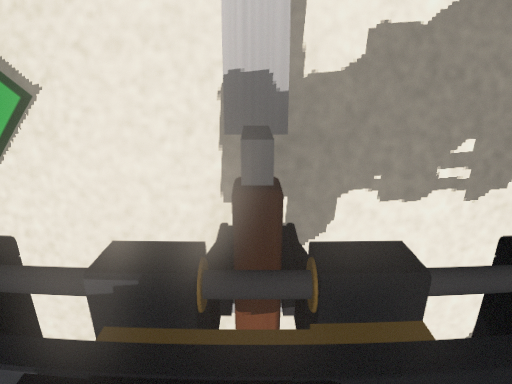

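```bash
python3 -m pendant '[{"translation":[1.5,0,-0.1],"angular":[0,0,-0.2],"hand":-1},{"translation":[1.5,0,0],"angular":[0,0,0],"hand":-1},{"translation":[1.5,0.1,0],"angular":[0,0,0],"hand":-1},{"translation":[0.5,0.1,0],"angular":[0,0,0],"hand":-1},{"translation":[0,0,0],"angular":[0,0,0],"hand":-1}]' 60
python3 look.py w8
python3 - <<'E'
from h import *
im=r.camera("scene"); cv2.imwrite("pics/s3.png",cv2.resize(im[180:300,150:310,::-1],None,fx=4,fy=4,interpolation=cv2.INTER_CUBIC))
E
```

```text
time: 13.35
ee_pos: [0.4908, -0.148, 0.0673]
eef_rot: [0.707, 0.023, -0.706, 0.023]
ft_force: [-0.7, 0.1, -0.9]
width: 0.0211
[ 0.4908 -0.148   0.0673] [[0.001, 0.065, -0.998], [-0.0, -0.998, -0.065], [-1.0, 0.0, -0.001]] 13.35
```

View pics/w8.png

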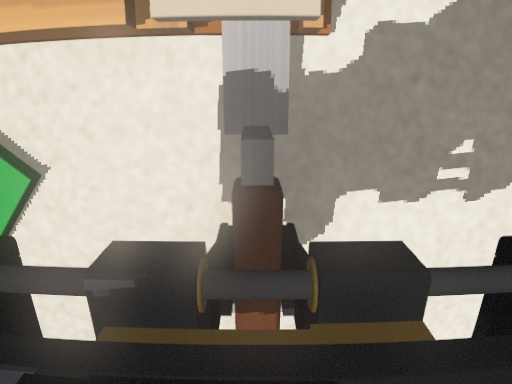

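View pics/s3.png

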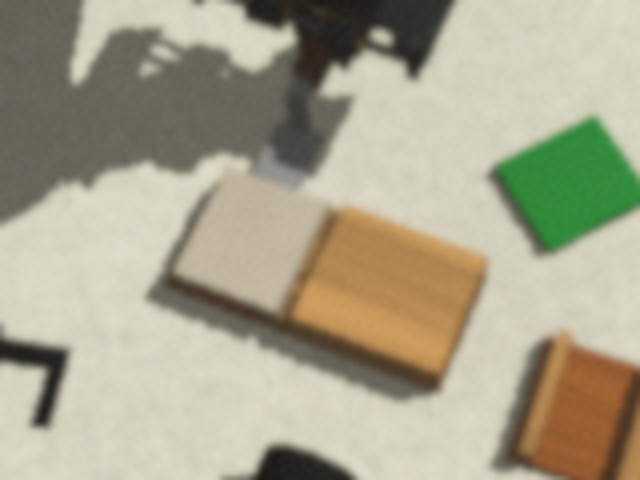

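```bash
python3 -m pendant '[{"translation":[1.5,0.1,0],"angular":[0,0,0],"hand":-1},{"translation":[1.5,0.1,0],"angular":[0,0,0],"hand":-1},{"translation":[1.5,0.1,0],"angular":[0,0,0],"hand":-1},{"translation":[1.4,0.1,0],"angular":[0,0,0],"hand":-1},{"translation":[0,0,0],"angular":[0,0,0],"hand":-1},{"translation":[0,0,0],"angular":[0,0,0],"hand":-1}]' 60
python3 look.py w9
python3 - <<'E'
from h import *
im=r.camera("scene"); cv2.imwrite("pics/s4.png",cv2.resize(im[180:300,150:310,::-1],None,fx=4,fy=4,interpolation=cv2.INTER_CUBIC))
E
```

```text
time: 14.05
ee_pos: [0.5482, -0.1444, 0.0665]
eef_rot: [-0.706, -0.023, 0.707, -0.023]
ft_force: [0.1, 0.8, -2.3]
width: 0.0217
[ 0.5482 -0.1444  0.0665] [[-0.001, 0.065, -0.998], [-0.0, -0.998, -0.065], [-1.0, 0.0, 0.001]] 14.05
```

View pics/w9.png

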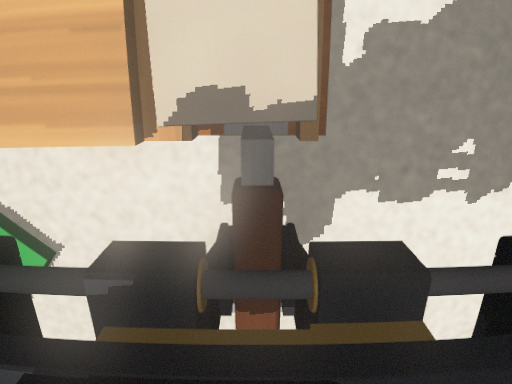

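View pics/s4.png

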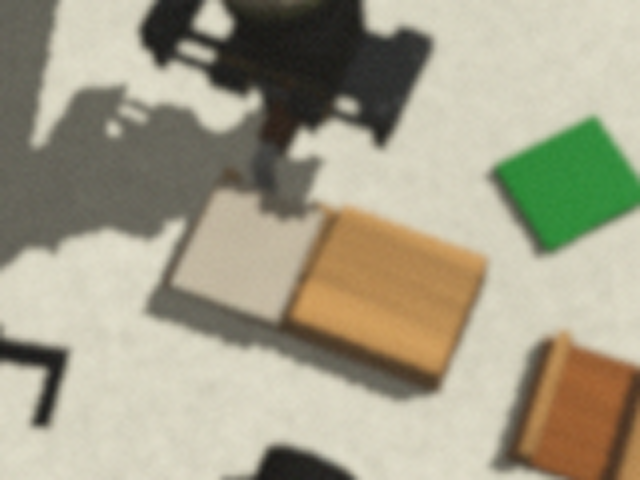

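```bash
python3 -m pendant '[{"translation":[0,0,0.5],"angular":[0,0,0],"hand":-1},{"translation":[0,0,0.5],"angular":[0,0,0],"hand":-1},{"translation":[-0.04,0.54,0.5],"angular":[-6,-0.4,0],"hand":-1},{"translation":[-0.04,0.59,0.43],"angular":[-6,-0.4,0],"hand":-1},{"translation":[-0.04,0.63,0.37],"angular":[-6,-0.4,0],"hand":-1},{"translation":[-0.04,0.67,0.31],"angular":[-6,-0.4,0],"hand":-1},{"translation":[-0.05,0.7,0.23],"angular":[-6,-0.4,0],"hand":-1},{"translation":[0,0,0],"angular":[0,0,0],"hand":-1}]' 60
python3 look.py w10
python3 - <<'E'
from h import *
im=r.camera("scene"); cv2.imwrite("pics/s5.png",cv2.resize(im[180:300,150:310,::-1],None,fx=4,fy=4,interpolation=cv2.INTER_CUBIC))
print(r.read_state()["joint_positions"].round(3))
E
```

```text
time: 14.95
ee_pos: [0.5471, -0.1086, 0.0945]
eef_rot: [0.689, -0.159, -0.676, 0.208]
ft_force: [-0.3, 1.2, -2.8]
width: 0.0211
[ 0.5471 -0.1086  0.0945] [[0.036, 0.062, -0.997], [-0.5, -0.863, -0.072], [-0.865, 0.502, -0.0]] 14.95
[ 0.085  0.363 -0.305  1.878  0.708  1.115 -2.097]
```

View pics/w10.png

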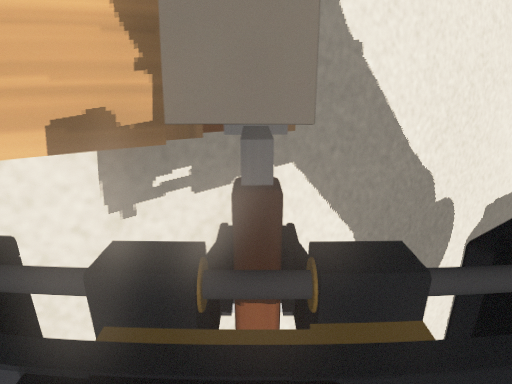

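View pics/s5.png

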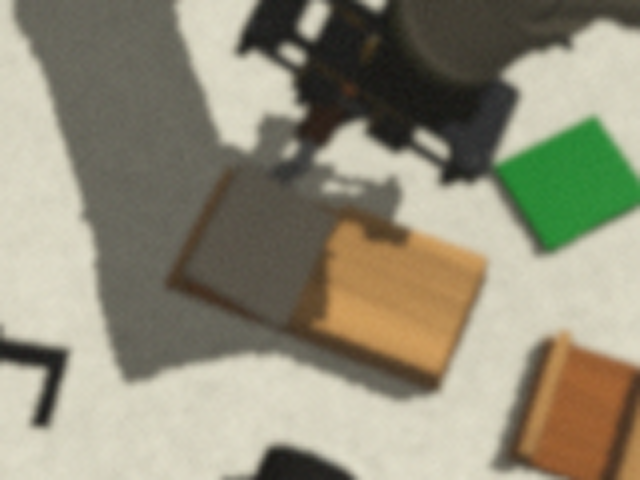

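```bash
python3 -m pendant '[{"translation":[-0.04,0.72,0.18],"angular":[-6,-0.4,0],"hand":-1},{"translation":[-0.04,0.73,0.1],"angular":[-6,-0.4,0],"hand":-1},{"translation":[-0.05,0.73,0.02],"angular":[-6,-0.4,0],"hand":-1},{"translation":[0,0,0],"angular":[0,0,0],"hand":-1}]' 60
python3 look.py w11
python3 - <<'E'
from h import *
im=r.camera("scene"); cv2.imwrite("pics/s6.png",cv2.resize(im[180:300,150:310,::-1],None,fx=4,fy=4,interpolation=cv2.INTER_CUBIC))
print(r.read_state()["joint_positions"].round(3))
E
```

```text
time: 15.45
ee_pos: [0.5451, -0.0897, 0.0963]
eef_rot: [0.654, -0.266, -0.637, 0.31]
ft_force: [-0.4, 0.7, -2.7]
width: 0.0218
[ 0.5451 -0.0897  0.0963] [[0.048, 0.047, -0.998], [-0.742, -0.667, -0.067], [-0.669, 0.744, 0.002]] 15.45
[-0.125  0.478 -0.275  1.874  0.942  1.331 -2.393]
```

View pics/w11.png

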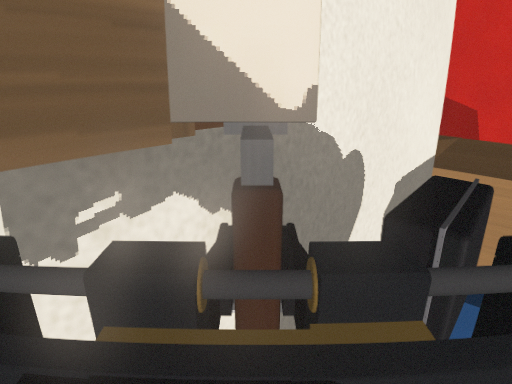

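View pics/s6.png

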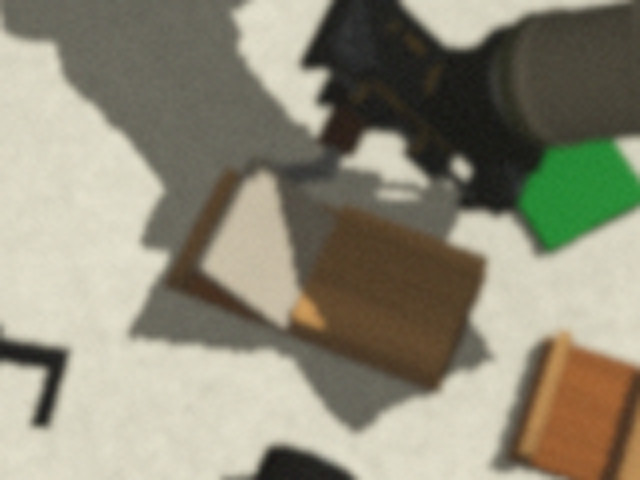

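```bash
python3 -m pendant '[{"translation":[-0.05,0.73,-0.03],"angular":[-6,-0.4,0],"hand":-1},{"translation":[-0.05,0.72,-0.1],"angular":[-6,-0.4,0],"hand":-1},{"translation":[0,0,0],"angular":[0,0,0],"hand":-1}]' 60
python3 look.py w12
python3 - <<'E'
from h import *
im=r.camera("scene"); cv2.imwrite("pics/s7.png",cv2.resize(im[180:300,150:310,::-1],None,fx=4,fy=4,interpolation=cv2.INTER_CUBIC))
print(r.read_state()["joint_positions"].round(3))
E
```

```text
time: 15.85
ee_pos: [0.5441, -0.0765, 0.0951]
eef_rot: [0.623, -0.333, -0.601, 0.374]
ft_force: [0.9, 0.2, -3.1]
width: 0.0219
[ 0.5441 -0.0765  0.0951] [[0.056, 0.035, -0.998], [-0.865, -0.498, -0.066], [-0.499, 0.866, 0.002]] 15.85
[-0.248  0.594 -0.243  1.846  1.044  1.491 -2.535]
```

View pics/w12.png

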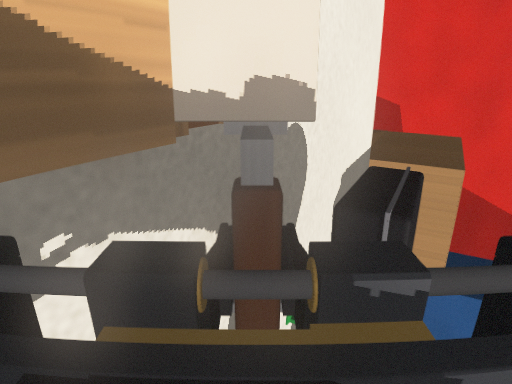

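View pics/s7.png

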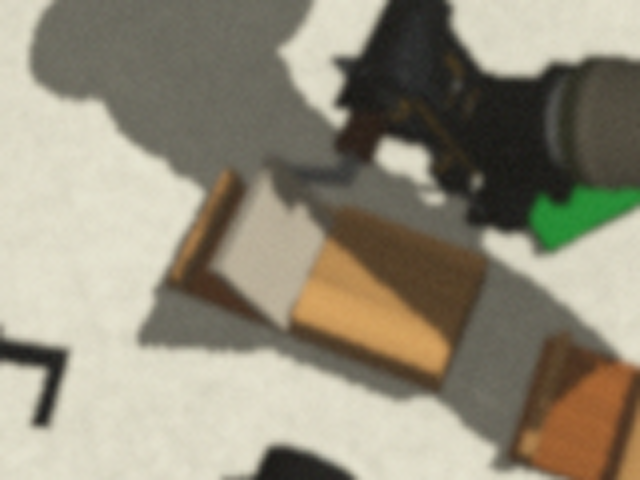

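```bash
python3 -m pendant '[{"translation":[-0.04,0.7,0.2],"angular":[-2,-0.1,0],"hand":-1},{"translation":[-0.04,0.6,0.3],"angular":[-1,0,0],"hand":-1},{"translation":[-0.04,0.6,0.3],"angular":[0,0,0],"hand":-1},{"translation":[0,0,0],"angular":[0,0,0],"hand":-1}]' 60
python3 look.py w13
python3 - <<'E'
from h import *
im=r.camera("scene"); cv2.imwrite("pics/s8.png",cv2.resize(im[180:300,150:310,::-1],None,fx=4,fy=4,interpolation=cv2.INTER_CUBIC))
print(r.read_state()["joint_positions"].round(3))
E
```

```text
time: 16.35
ee_pos: [0.544, -0.0571, 0.1055]
eef_rot: [0.615, -0.35, -0.59, 0.389]
ft_force: [0.6, -0.7, -1.8]
width: 0.0217
[ 0.544  -0.0571  0.1055] [[0.059, 0.029, -0.998], [-0.889, -0.453, -0.066], [-0.454, 0.891, -0.001]] 16.35
[-0.303  0.619 -0.235  1.822  1.044  1.557 -2.558]
```

View pics/w13.png

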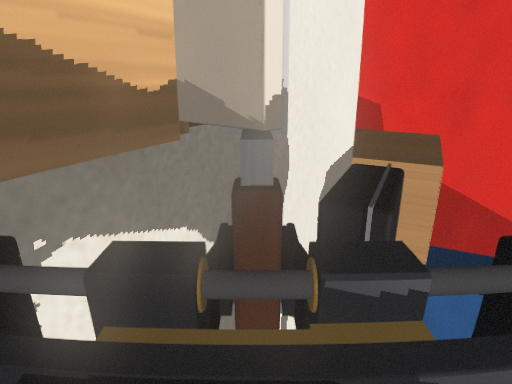

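View pics/s8.png

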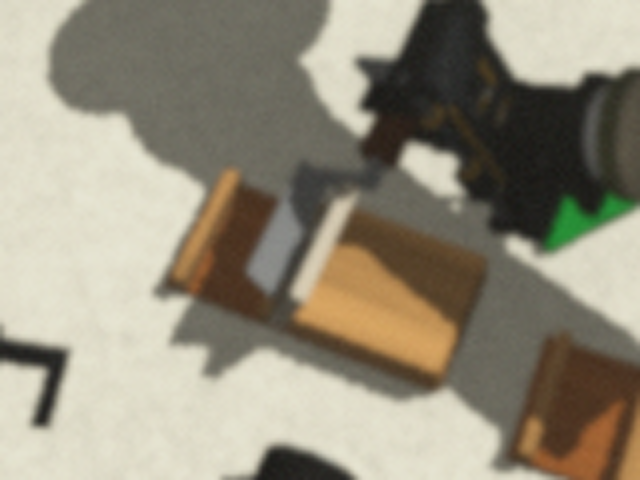

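The cast is standing nearly upright against the wall, with the blade behind it. I'll keep pushing left, slowly.

```bash
python3 -m pendant '[{"translation":[-0.03,0.5,0.2],"angular":[0,0,0],"hand":-1},{"translation":[-0.03,0.5,0.2],"angular":[0,0,0],"hand":-1},{"translation":[0,0,0],"angular":[0,0,0],"hand":-1}]' 60
python3 look.py w14
python3 - <<'E'
from h import *
im=r.camera("scene"); cv2.imwrite("pics/s9.png",cv2.resize(im[180:300,150:310,::-1],None,fx=4,fy=4,interpolation=cv2.INTER_CUBIC))
print(r.read_state()["joint_positions"].round(3))
E
```

```text
time: 16.75
ee_pos: [0.5431, -0.0466, 0.1088]
eef_rot: [0.615, -0.35, -0.59, 0.39]
ft_force: [0.1, 0.0, -1.0]
width: 0.0211
[ 0.5431 -0.0466  0.1088] [[0.06, 0.03, -0.998], [-0.89, -0.452, -0.067], [-0.453, 0.892, -0.0]] 16.75
[-0.316  0.62  -0.241  1.812  1.034  1.574 -2.557]
```

View pics/w14.png

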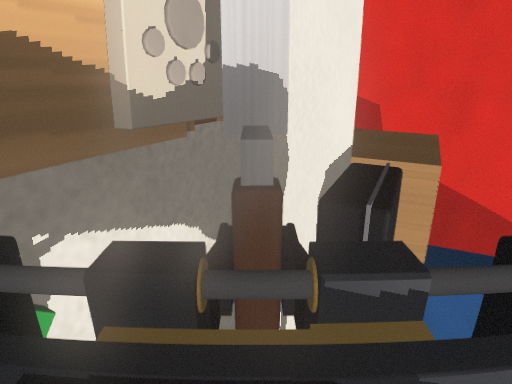

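View pics/s9.png

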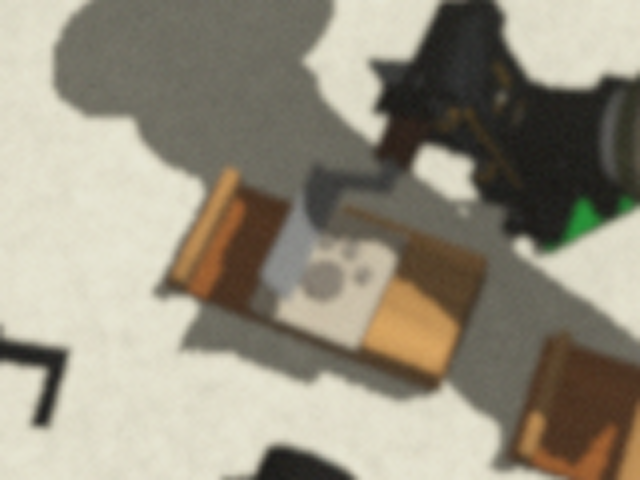

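```bash
python3 -m pendant '[{"translation":[0,0,0],"angular":[0,0,0],"hand":-1},{"translation":[0,0,0],"angular":[0,0,0],"hand":-1},{"translation":[0,0,0],"angular":[0,0,0],"hand":-1}]' 60
python3 look.py w15
python3 - <<'E'
from h import *
im=r.camera("scene"); cv2.imwrite("pics/s10.png",cv2.resize(im[180:300,150:310,::-1],None,fx=4,fy=4,interpolation=cv2.INTER_CUBIC))
im=r.camera("top"); cv2.imwrite("pics/t10.png",cv2.resize(im[90:220,120:390,::-1],None,fx=2.9,fy=2.9,interpolation=cv2.INTER_CUBIC))
E
```

```text
time: 17.15
ee_pos: [0.5429, -0.0478, 0.1086]
eef_rot: [0.614, -0.35, -0.59, 0.39]
ft_force: [0.5, 1.3, -2.4]
width: 0.0215
[ 0.5429 -0.0478  0.1086] [[0.058, 0.03, -0.998], [-0.89, -0.451, -0.066], [-0.452, 0.892, 0.0]] 17.15
```

View pics/w15.png

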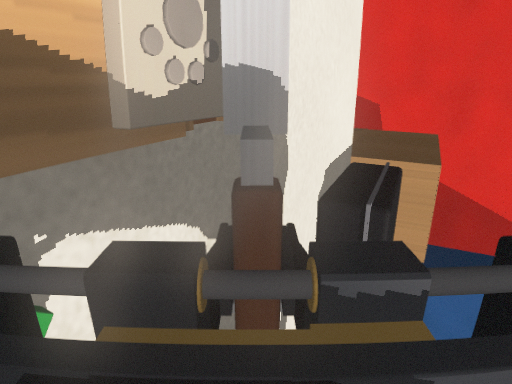

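View pics/s10.png

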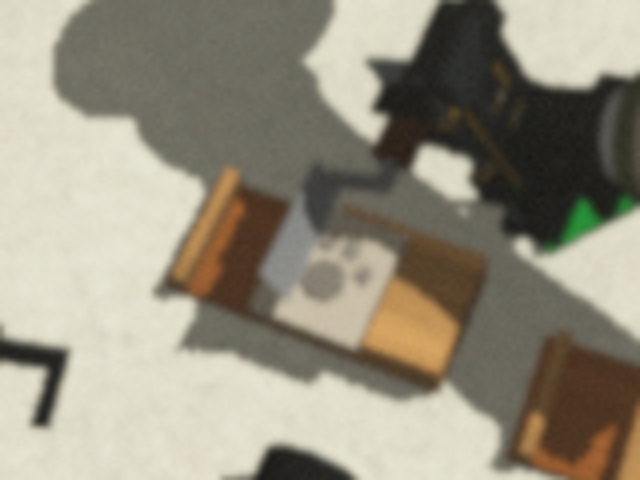

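View pics/t10.png

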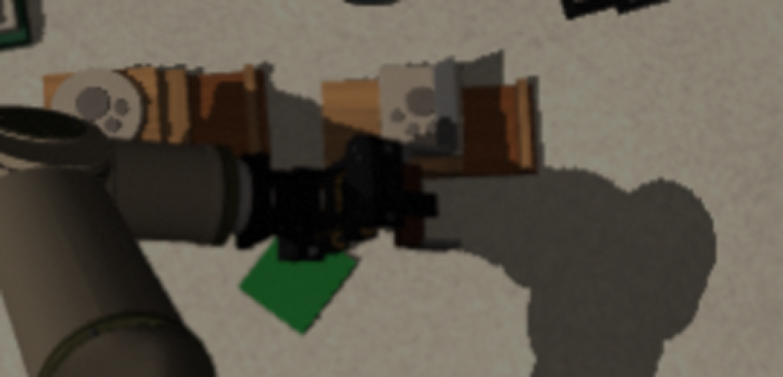

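```bash
python3 -m pendant '[{"translation":[0,-1,0],"angular":[0,0,0],"hand":-1},{"translation":[0,-1,0],"angular":[0,0,0],"hand":-1},{"translation":[0,-1,0],"angular":[0,0,0],"hand":-1},{"translation":[0,0,0],"angular":[0,0,0],"hand":-1}]' 60
python3 look.py w16
python3 - <<'E'
from h import *
im=r.camera("scene"); cv2.imwrite("pics/s11.png",cv2.resize(im[180:300,150:310,::-1],None,fx=4,fy=4,interpolation=cv2.INTER_CUBIC))
E
```

```text
time: 17.7
ee_pos: [0.5424, -0.0801, 0.109]
eef_rot: [0.613, -0.351, -0.59, 0.389]
ft_force: [0.9, -0.8, -2.4]
width: 0.0214
[ 0.5424 -0.0801  0.109 ] [[0.056, 0.029, -0.998], [-0.891, -0.45, -0.063], [-0.451, 0.893, 0.0]] 17.7
```

View pics/w16.png

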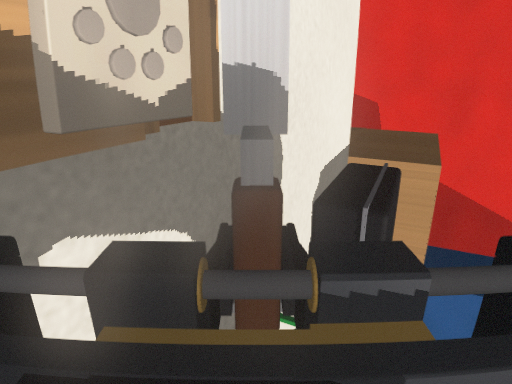

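View pics/s11.png

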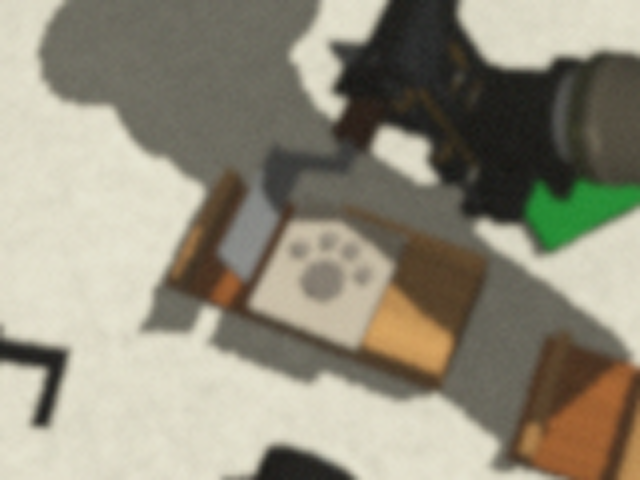

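The cast now lies print side up on the deck, and the blade is clear of it. I'll back off, unroll, and stand the spatula on the open bench.

```bash
python3 -m pendant '[{"translation":[-0.5,-1,1.5],"angular":[0,0,0],"hand":-1},{"translation":[-2,-1,2],"angular":[0,0,0],"hand":-1},{"translation":[-3,-1.5,2.5],"angular":[0,0,0],"hand":-1},{"translation":[-3,-2,1.5],"angular":[6,0.4,0],"hand":-1},{"translation":[-1,-2,0],"angular":[6,0.4,0],"hand":-1},{"translation":[0,-2,0],"angular":[6,0.4,0],"hand":-1},{"translation":[0,-2,0],"angular":[6,0.4,0],"hand":-1},{"translation":[0,-2,0],"angular":[6,0.4,0],"hand":-1},{"translation":[0,-2,0],"angular":[6,0.4,0],"hand":-1},{"translation":[0,-2,0],"angular":[6,0.4,0],"hand":-1},{"translation":[0,-1,0],"angular":[6,0.4,0],"hand":-1},{"translation":[0,0,0],"angular":[6,0.4,0],"hand":-1},{"translation":[0,0,0],"angular":[6,0.4,0],"hand":-1},{"translation":[0,0,0],"angular":[3,0.2,0],"hand":-1},{"translation":[0,0,0],"angular":[0,0,0],"hand":-1},{"translation":[0,0,0],"angular":[0,0,0],"hand":-1}]' 60
python3 look.py w17
python3 - <<'E'
from h import *
im=r.camera("scene"); cv2.imwrite("pics/s12.png",cv2.resize(im[90:340,130:400,::-1],None,fx=2.4,fy=2.4,interpolation=cv2.INTER_CUBIC))
for n,z in (("cast_center",.048),("round_cast_center",.048)):
  for c in("scene",): print(n,[onz(cam(c),d["point"],z).round(3).tolist()+[round(d["confidence"],2)] for d in r.mark_of(c,n)])
E
```

```text
time: 19.4
ee_pos: [0.4478, -0.2623, 0.1834]
eef_rot: [-0.706, -0.023, 0.707, -0.024]
ft_force: [-0.1, 0.2, -1.1]
width: 0.0214
[ 0.4478 -0.2623  0.1834] [[-0.002, 0.067, -0.998], [-0.001, -0.998, -0.067], [-1.0, 0.001, 0.002]] 19.4
cast_center [[0.518, 0.068, 0.048, 0.72], [0.661, -0.051, 0.048, 0.69]]
round_cast_center [[0.641, 0.251, 0.048, 0.87]]
```

View pics/w17.png

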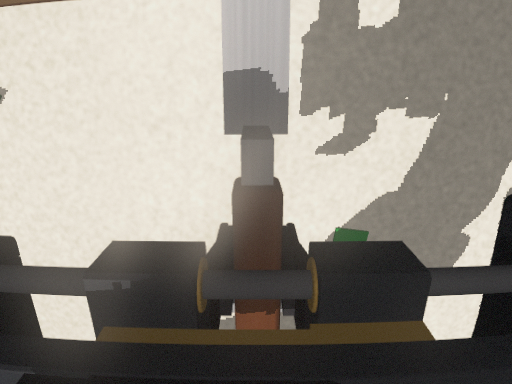

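View pics/s12.png

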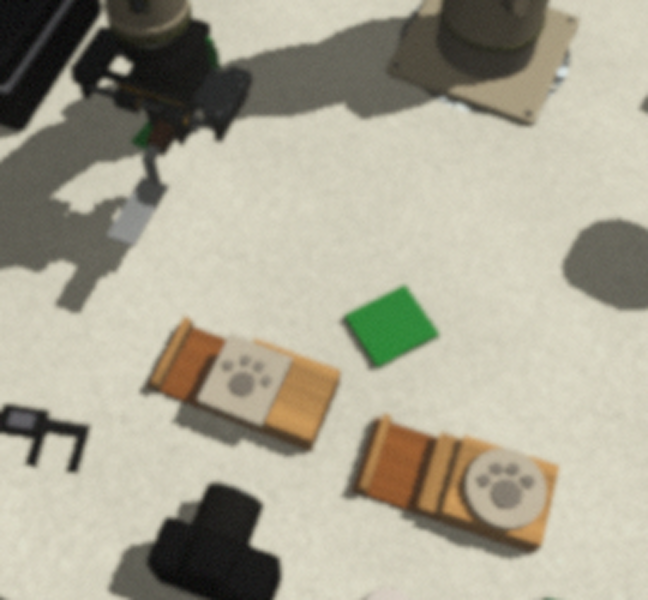

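```bash
python3 -m pendant '[{"translation":[0,0,-3],"angular":[0,0,0],"hand":-1},{"translation":[0,0,-3],"angular":[0,0,0],"hand":-1},{"translation":[0,0,-3],"angular":[0,0,0],"hand":-1},{"translation":[0,0,-2],"angular":[0,0,0],"hand":-1},{"translation":[0,0,-1],"angular":[0,0,0],"hand":-1},{"translation":[0,0,-0.5],"angular":[0,0,0],"hand":-1},{"translation":[0,0,0],"angular":[0,0,0],"hand":-1},{"translation":[0,0,0],"angular":[0,0,0],"hand":-1},{"translation":[0,0,0],"angular":[0,0,0],"hand":-1}]' 60
```

```text
time: 20.5
ee_pos: [0.4485, -0.263, 0.0597]
eef_rot: [0.707, 0.023, -0.706, 0.024]
ft_force: [-0.4, -0.5, -1.9]
width: 0.0211
```

```bash
python3 -m pendant '[{"translation":[0,0,-0.4],"angular":[0,0,0],"hand":-1},{"translation":[0,0,-0.3],"angular":[0,0,0],"hand":-1},{"translation":[0,0,-0.1],"angular":[0,0,0],"hand":-1},{"translation":[0,0,0],"angular":[0,0,0],"hand":-1},{"translation":[0,0,0],"angular":[0,0,0],"hand":-1}]' 60
```

```text
time: 21.0
ee_pos: [0.448, -0.2627, 0.0514]
eef_rot: [-0.707, -0.023, 0.707, -0.023]
ft_force: [-3.4, 3.2, 9.2]
width: 0.0215
```

Contact with the bench shows about 9 N upward. Now I'll open the gripper, retreat upward, and look.

```bash
python3 -m pendant '[{"translation":[0,0,0.05],"angular":[0,0,0],"hand":1},{"translation":[0,0,0],"angular":[0,0,0],"hand":1},{"translation":[0,0,0],"angular":[0,0,0],"hand":1},{"translation":[0,0,0],"angular":[0,0,0],"hand":1},{"translation":[0,0,0],"angular":[0,0,0],"hand":1},{"translation":[0,0,0],"angular":[0,0,0],"hand":1},{"translation":[0,0,0],"angular":[0,0,0],"hand":1},{"translation":[0,0,0],"angular":[0,0,0],"hand":1}]'
python3 -m pendant '[{"translation":[0,0,1],"angular":[0,0,0],"hand":1},{"translation":[0,0,3],"angular":[0,0,0],"hand":1},{"translation":[0,0,4],"angular":[0,0,0],"hand":1},{"translation":[0,0,4],"angular":[0,0,0],"hand":1},{"translation":[0,0,4],"angular":[0,0,0],"hand":1},{"translation":[0,0,4],"angular":[0,0,0],"hand":1},{"translation":[3,2,0],"angular":[0,0,0],"hand":1},{"translation":[3,2,0],"angular":[0,0,0],"hand":1},{"translation":[3,2,0],"angular":[0,0,0],"hand":1},{"translation":[0,0,0],"angular":[0,0,0],"hand":1},{"translation":[0,0,0],"angular":[0,0,0],"hand":1}]'
python3 look.py w18 cast_center:.048 spatula_grip:.047
python3 - <<'E'
from h import *
im=r.camera("scene"); cv2.imwrite("pics/s13.png",cv2.resize(im[90:340,130:400,::-1],None,fx=2.4,fy=2.4,interpolation=cv2.INTER_CUBIC))
for n,z in (("cast_center",.048),("round_cast_center",.048),("spatula_grip",.047)):
  print(n,[onz(cam("scene"),d["point"],z).round(3).tolist()+[round(d["confidence"],2)] for d in r.mark_of("scene",n)])
E
```

```text
time: 21.8
ee_pos: [0.4479, -0.2627, 0.0512]
eef_rot: [-0.706, -0.023, 0.707, -0.023]
ft_force: [0.2, 0.7, 0.2]
width: 0.0776
time: 22.9
ee_pos: [0.5381, -0.2021, 0.2515]
eef_rot: [-0.706, -0.024, 0.707, -0.024]
ft_force: [-0.6, -0.1, -0.0]
width: 0.0867
[ 0.5381 -0.2021  0.2515] [[-0.001, 0.068, -0.998], [-0.0, -0.998, -0.068], [-1.0, 0.0, 0.001]] 22.9
cast_center [ 45.4 119.6] 0.97 [ 0.6498 -0.0583  0.048 ]
spatula_grip [240.8 300.8] 0.83 [ 0.4513 -0.2581  0.047 ]
cast_center [[0.655, -0.051, 0.048, 0.88], [0.524, 0.074, 0.048, 0.72]]
round_cast_center []
spatula_grip [[0.448, -0.265, 0.047, 0.68], [0.259, -0.351, 0.047, 0.47]]
```

View pics/w18.png

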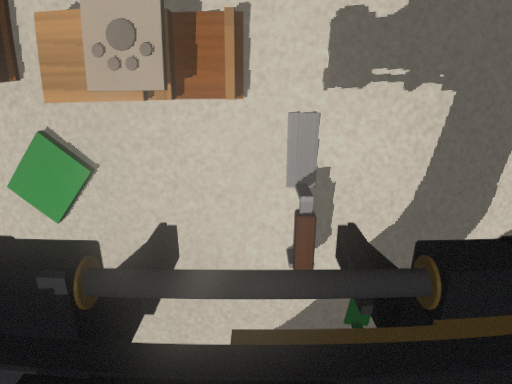

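View pics/s13.png

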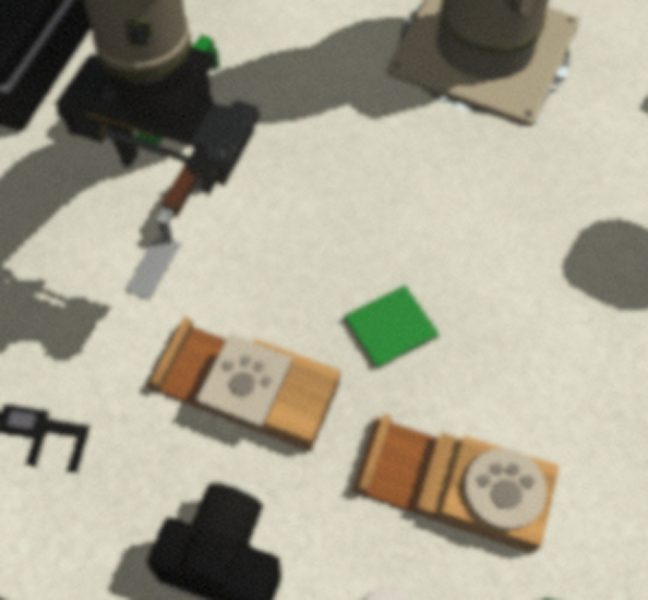

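Run:
```python
from h import *
from scipy.optimize import least_squares
d=np.load("last.npz"); c=cam("wrist",dict(ee_pos=d["p"],eef_rot=d["q"]))
im=cv2.imread("pics/w18.png")[0:120,0:260]; cv2.imwrite("pics/w18c.png",cv2.resize(im,None,fx=3,fy=3,interpolation=cv2.INTER_CUBIC))
top=cam("top"); im=r.camera("top"); cv2.imwrite("pics/t13.png",cv2.resize(im[100:220,120:390,::-1],None,fx=2.9,fy=2.9,interpolation=cv2.INTER_CUBIC))
for n in("cast_center","round_cast_center"): print(n,[onz(top,q["point"],.048).round(3).tolist()+[round(q["confidence"],2)] for q in r.mark_of("top",n)])
P=stand_pts(.6429,-.0765,.0661,[(0,-.046,.042),(-.11,-.046,.042)]); print(proj(c,P))
```

```text
cast_center [[0.483, 0.048, 0.048, 0.91], [0.65, -0.06, 0.048, 0.74]]
round_cast_center []
[[100.32728358 143.2613784 ]
 [102.85700442  44.04556853]]
```

View pics/w18c.png

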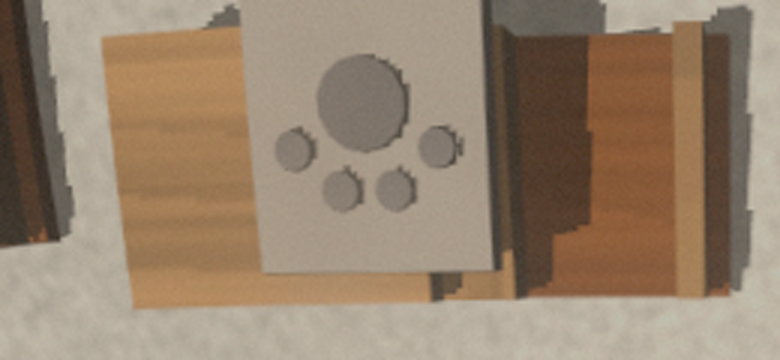

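View pics/t13.png

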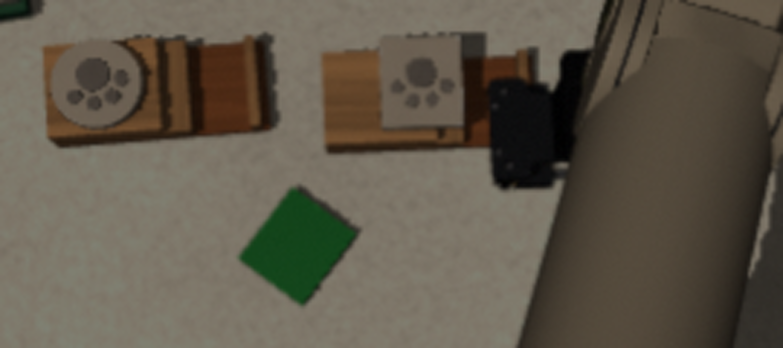

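Run:
```python
from h import *
d=np.load("last.npz"); c=cam("wrist",dict(ee_pos=d["p"],eef_rot=d["q"]))
Ri=R.from_euler('z',.0661-np.pi/2).inv()
for rc in ((90.7,87.3),(89.7,164.3),(0,81),(0,161)):
  for z in (.054,.060): print(rc,z,(Ri.apply(onz(c,rc,z)-[.6429,-.0765,0])*1000).round(1))
top=cam("top")
for xy in ((378,37),(462,35),(463,129),(380,129),(436,128),(325,150)):
  rc=(100+xy[1]/2.9,120+xy[0]/2.9)
  print(xy,(Ri.apply(onz(top,rc,.054)-[.6429,-.0765,0])*1000).round(1))
```

```text
(90.7, 87.3) 0.054 [-53.1 -34.8  54. ]
(90.7, 87.3) 0.06 [-50.1 -34.7  60. ]
(89.7, 164.3) 0.054 [ 26.2 -35.5  54. ]
(89.7, 164.3) 0.06 [ 27.8 -35.4  60. ]
(0, 81) 0.054 [-50.5  50.9  54. ]
(0, 81) 0.06 [-47.5  49.4  60. ]
(0, 161) 0.054 [27.8 47.2 54. ]
(0, 161) 0.06 [29.4 45.8 60. ]
(378, 37) [-50.9  55.   54. ]
(462, 35) [31.  53.6 54. ]
(463, 129) [ 27.1 -40.1  54. ]
(380, 129) [-53.  -36.6  54. ]
(436, 128) [  1.1 -37.9  54. ]
(325, 150) [-106.8  -55.    54. ]
```

```bash
python3 -m pendant '[{"translation":[1.5,3,0],"angular":[0,0,0],"hand":1},{"translation":[1.5,3,0],"angular":[0,0,0],"hand":1},{"translation":[1.5,3,0],"angular":[0,0,0],"hand":1},{"translation":[1.5,2,0],"angular":[0,0,0],"hand":1},{"translation":[1,1,0],"angular":[0,0,0],"hand":1},{"translation":[0,0,0],"angular":[0,0,0],"hand":1},{"translation":[0,0,0],"angular":[0,0,0],"hand":1}]'
python3 look.py w19 cast_center:.048 stand:0
python3 - <<'E'
import cv2
im=cv2.imread("pics/w19.png")[20:220,130:390]; cv2.imwrite("pics/w19c.png",cv2.resize(im,None,fx=3,fy=3,interpolation=cv2.INTER_CUBIC))
E
```

```text
time: 24.1
ee_pos: [0.6075, -0.0841, 0.251]
eef_rot: [-0.706, -0.023, 0.707, -0.023]
ft_force: [-0.5, -0.9, -0.0]
width: 0.0873
[ 0.6075 -0.0841  0.251 ] [[-0.001, 0.065, -0.998], [-0.001, -0.998, -0.065], [-1.0, 0.001, 0.001]] 24.1
cast_center [233.3 142.9] 0.57 [0.5182 0.0416 0.048 ]
```

View pics/w19c.png

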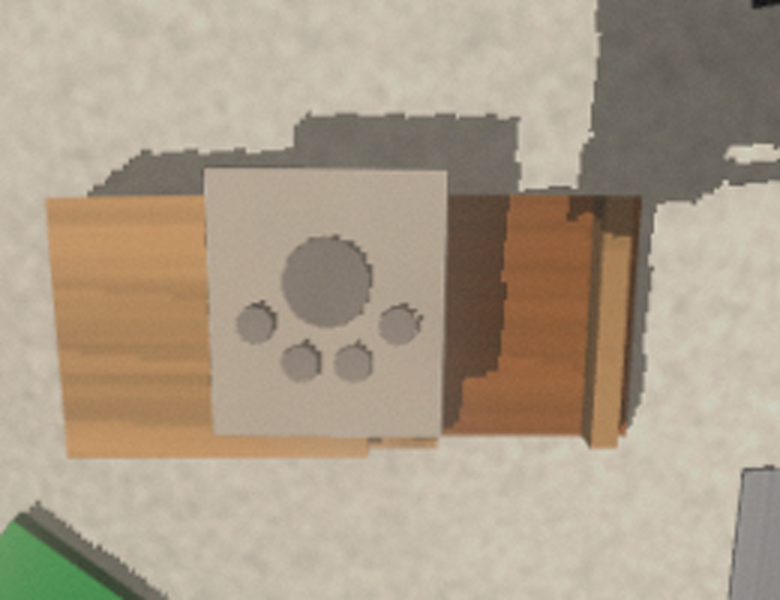

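Run:
```python
from h import *
from scipy.optimize import least_squares
d=np.load("last.npz"); c=cam("wrist",dict(ee_pos=d["p"],eef_rot=d["q"]))
px=lambda l: np.array([[20+y/3,130+x/3] for x,y in l])-.3
D=px([(47,198),(368,458),(68,459)]);C=px([(205,170),(447,170),(441,438),(215,435)])
LD=[(-.11,.046,.042),(0,-.046,.042),(-.11,-.046,.042)]
s=least_squares(lambda p:(proj(c,stand_pts(*p[:3],LD))-D).ravel(),[.65,-.1,0]); print(s.x.round(4),s.fun.round(1))
LC=[(-.04,.045,.054),(.04,.045,.054),(.04,-.045,.054),(-.04,-.045,.054)]
q=least_squares(lambda p:(proj(c,stand_pts(*p[:3],LC))-C).ravel(),[.65,-.1,0]); print(q.x.round(4),q.fun.round(1))
print(R.from_euler('z',s.x[2]-np.pi/2).inv().apply(np.r_[q.x[:2]-s.x[:2],0])*1000)
```

```text
[ 0.6424 -0.0769  0.0626] [-0.  -0.3  0.2  0.3 -0.2  0. ]
[ 0.6511 -0.0624  0.0577] [-0.6 -0.7 -0.3  0.8  0.3  0.6  0.8 -0.7]
[-13.88813207   9.59431102   0.        ]
```

Run:
```python
from bench import r
print(r.close_job())
```

```text
the job is handed in; nothing more can be done
None
```

I flipped the square cast print side up onto the deck of its own stand, stood the spatula back on the bench and released it. The job was handed in at about 24 s of the 51 s allowed; no verdict is reported.

**What I did:** I gripped the steel spatula and checked in free air that the arm could roll it far enough. I then slid the blade into the channel under the cast and rolled it to about 63° with the cast resting on it. A push to the left tipped the cast over the wall. Nothing in the pictures or the force readings suggested that the gripper or arm touched the cast, or that it rose near 170 mm.

**Last checks:**
- **Square cast:** the print faces up, and a fit of its outline matches a flat slab to within a pixel. Its centre is about 14 mm from the wall and 10 mm off the middle line, with the right side overhanging the wall by about 26 mm. That is inside the 8 to 95 mm limit, but near the low end.
- **Spatula:** in the scene and wrist pictures it stands on the bench, released. I set it down at the same height it was gripped at, and did not measure its level separately.
- **Round cast:** its measured position matched the start to within camera accuracy (a few mm). I took that before setting the spatula down. In the last two looks the detector did not report it, though the pictures still show it in place.

**Where checks disagreed:**
- **Cast distance from the wall:** the trained network put the cast's centre about 18 to 25 mm from the wall. The outline measurements gave 11.5 to 14 mm, and I relied on those.
- **Cast orientation and starting gap:** the cast lay with its 90 mm side along the stand's y axis. Its starting gap to the wall measured about 10 mm, not the 1 to 7 mm stated.

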